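Stop a lens down to its fifth click

ROBOT

A 7-joint arm with a two-finger parallel gripper is mounted at the origin on the work surface. World frame = base frame: x ahead of the robot, y to its left, z up, the work surface at z = 0. Lengths are in m, angles in rad, forces in N, time in s.
With the tool pointing down it reaches from about 0.425 to 0.875 m from the base axis. Payload 4.7 kg.
Tool frame: the origin (TCP) lies at the very end of the fingers, on their centre line; the grasp point (between the pads) lies 19 mm behind it; z points along the fingers, y is the line along which they close (so a half turn about z gives the same grasp; the last joint's range is limited). The gripper opens to 87 mm and grips with 3 to 60 N. Pads are 19 mm wide; open, the fingers measure 117 mm over their backs; the gripper's body (75 mm by 190 mm) begins 51 mm behind the grasp point.
Start: joints at [-1.218, 0.321, -0.07, 1.45, 0.023, 1.371, -0.057], TCP at [0.216, 0.613, 0.223] pointing down, gripper open.
Joint ranges: [-2.86, 2.86], [-0.3, 2.09], [-1.38, 1.24], [0.06, 2.45], [-1.56, 4.7], [0.09, 2.05], [-2.69, 2.69]. Speed limits (rad/s): [2.57, 2.57, 3.14, 3.14, 3.14, 3.14, 3.14].

INTERFACE

Orientations are given as a rotation vector (axis times angle).
In Python, from bench import ctrl, vision gives the robot as it stands.
- The arm moves only by the tool jog_arm, never from a script. Its argument "increments" is a list of rows, each an object of numbers: "tx", "ty", "tz": the shift along the tool's x, y, z in mm; "wx", "wy", "wz": the turn, a rotation vector about the tool's x, y, z in rad; "gripper": the opening, from 0 (shut) to 1 (fully open). In form: [{"tx": .., "ty": .., "tz": .., "wx": .., "wy": .., "wz": .., "gripper": ..}, ...]. A call has exactly 5 rows; each row is the pose to reach, as a shift and turn from the pose commanded when the call began, along the tool's axes at that moment; what a row does not reach only later rows make up. A row lasts 1/12 s, in which the tool goes at most 41.7 mm and 7.16 degrees, less where a joint would pass 70% of its speed; a pose out of reach is approached as far as the arm can. A call with a gripper value outside its range is refused whole. The fingers move at their own pace and stop on an object; "grip_force" is the grip in N (left out, the last holds). Time passes only in rows, so rows that repeat a pose let the fingers close, or fill a call up. It gives the time, the measured TCP pose, the force, the opening and the grip force at its end, in the units of the state.
- ctrl.get_state(): the state, without advancing time (a new reading comes with each control period).
- vision.get_image(name): name is "scene" or "side" or "wrist"; returns a dict with "color" (384x512x3 uint8, blue, green, red), "fx", "fy", "cx", "cy" (pixels), "extrinsics" (4x4, takes a point from world to camera coordinates). Camera axes: x right, y down, z forward; pixel columns grow to the right and rows downward; lengths in m; the calibration is good to about 2 mm. A picture is of the moment at which its call begins. There is no depth.
- ctrl.close_job(): hands the job in; it is judged then, once.
Trained networks look in the newest picture that a camera, given by its name, has taken for a name from the list of things; names that differ only in an ending like _2 or _b are one class to them, and where a whole thing is asked for, a point or a joint stands for the part that bears it (a point fixed in the world has none). Each returns a list of dicts, best first, with "conf" (0 to 1); they miss things now and then, are a little off and sometimes report something else, mostly with a low value. They report only what shows in the picture. A call takes as long as a camera call. They do not tell look-alikes from the thing itself.
- vision.spot_in(camera, thing): "bbox" ([left, top, right, bottom] in pixels, round what is visible of it).
The state is a dict: "time": time; "joint_positions": joint angles; "qd": joint speeds; "joint_torque": joint torques, N m; "position": TCP position; "tool_rot": TCP orientation; "ft_force": force on the tool from outside, world axes, zero at the start; "torque": the same for the moment, N m; "grip_width": opening from 0.0 (shut) to 1.0 (fully open); "grip_force": force on a finger pad.
Only numpy, scipy, OpenCV 4.12 (cv2) and the standard library are available. Lean on these libraries where they do the work, as an engineer would, in place of code of your own. Each camera call takes 0.05 s, during which the arm holds its last target. There are 200 camera calls.

TASK

The lens on the tilted test stand has to be stopped down for a test: turn its silver click-stop ring fully anticlockwise (as seen looking at the lens's front glass) to its end stop, then turn it clockwise by exactly five clicks and leave it resting in that fifth click, released. Do not touch the front glass, and leave the filter stand, lens hood, brass ring and loupe where they are.

Things in the scene. Friction and masses are not known exactly. Their poses are not given: they have to be found in the camera images.
- tester: Grey lens test stand, fixed: base 170 x 150 mm, 35 mm high (70 mm to the front of the origin, 100 mm to the back), carrying a lens that leans 35 degrees from vertical to the stand's front. Origin on the counter; -x is its front (towards the robot at yaw 0), z up. In this frame the lens axis, out of the front glass, points along (-0.574, 0, 0.819).
- ring_center (a point): Point on the lens axis inside the click-stop ring, at (-60, 0, 135) mm in the stand's frame. The ring is an aluminium cylinder, 50 mm diameter, with shallow dark flutes, from 10 mm behind this point to 7 mm in front of it along the lens axis. Behind it the barrel is 40 mm in diameter for 50 mm, then an 86 mm mount: fingertips may reach behind the ring.
- aperture_ring (a joint): Turn of the ring, rad: 0 = rest position at the rigid anticlockwise stop (-0.03); grows clockwise seen from the lens's front. Ten sprung rest positions, every 0.35 rad, 0 to 3.15; far stop 3.18. Leaving one takes about 0.08 N m; this falls to nothing midway, then the ring snaps into the next: one click. After a turn, release lets it settle. Starts between the second and sixth click.
- index_rib (a point): Top of the small dark rib (6.5 x 5 mm, 4 mm high) on the front face of the ring near its rim, 21 mm from the lens axis. At ring turn 0 it points down the slope, to the stand's front; at half a turn it points up the slope.
- front_glass: Domed front glass in the middle of the ring, 32 mm in diameter, standing up to 4 mm proud of the ring's front face. Not to be touched. Origin on the lens axis 7.5 mm in front of the ring centre, z along the lens axis outwards.
- filter_stand: Chrome slotted stand, 70 x 110 mm, holding three upright black-rimmed filters, 74 mm high in all. Loose. Origin at the centre of its underside.
- lens_hood: Black plastic conical lens hood, 60 mm across at the bottom, 80 mm at the top, 45 mm high. Loose. Origin at the centre of its underside.
- focus_ring: Loose brass focusing ring lying flat, 64 mm outside, 50 mm inside, 18 mm high. Origin at the centre of its underside.
- loupe: Squat loupe with a smoked rim, 52 mm across, 42 mm high. Loose. Origin at the centre of its underside.
Things that resemble listed ones, but are neither listed nor needed, are in the scene too. Of the things like the tester, leave any that is red; of the rest the larger one is meant.

How it is judged:
On the way, in this order (a step that is already met when the one before it is completed fails the run):
1. the ring is turned anticlockwise to its end stop (value of joint aperture_ring below 0.12 rad), for 0.1 s.
2. the ring stands in the fifth click from the stop (value of joint aperture_ring between 1.65 and 1.85 rad), for 0.2 s.
At the end, for the whole second after the job is handed in: The ring rests in the fifth click from its anticlockwise stop (1.75 rad, within 0.1 rad), after having been at the stop; nothing touches the ring or the stand; filter stand, hood, brass ring and loupe are within 20 mm of where they were (all of step 2 and contact force between the fingers and tester below 0.2 N and distance of each of filter_stand, lens_hood, focus_ring, loupe from where it was at the start of the episode below 0.02 m).
It fails at once if the front glass is touched (contact force between any of the fingers, the arm and front_glass above 0.5 N).
It fails at once if the filter stand is pushed away or tipped over (distance of filter_stand from where it was at the start of the episode above 0.02 m or angle between filter_stand's own z axis and vertical above 0.4 rad).
It fails at once if the lens hood is pushed away or tipped over (distance of lens_hood from where it was at the start of the episode above 0.02 m or angle between lens_hood's own z axis and vertical above 0.4 rad).
It fails at once if the brass ring is pushed away or tipped over (distance of focus_ring from where it was at the start of the episode above 0.02 m or angle between focus_ring's own z axis and vertical above 0.4 rad).
It fails at once if the loupe is pushed away or tipped over (distance of loupe from where it was at the start of the episode above 0.02 m or angle between loupe's own z axis and vertical above 0.4 rad).
It also fails if it takes over 72 s, if anything falls off the work surface, if the arm or the gripper's body presses on something with over 40 N, if the wrist force passes 120 N, or if a joint passes its speed limit or range.

## Working session

There is one attempt and no reset: what is moved stays moved. The work goes in short steps, Python scripts to look and compute and a tool call to move; the robot and the scene stay as the last step left them, time stands still between calls to the robot, and variables do not carry over. Pictures are saved under pics/ and viewed, at most 10 in all, crops included, and the job is handed in when it is done.

Besides the shell and the picture viewer there is one more tool, called after "Call:" in YAML: its name, and indented under it one key for each argument. jog_arm: Moves the arm, as the interface text tells. Its arguments: {"type":"object","properties":{"increments":{"type":"array"},"grip_force":{"type":"number"}},"required":["increments"]}

```bash
ls; mkdir -p pics; python3 - <<'E'
from bench import ctrl, vision
import cv2,numpy as np
s=ctrl.get_state(); print(s['time'],s['position'],s['tool_rot'],s['ft_force'])
ims=[]
for c in ["scene","side"]:
    r=vision.get_image(c); ims.append(r['color']); print(c,r['fx'],r['cx'],r['cy'],np.round(r['extrinsics'],4).tolist())
    for t in ["tester","ring_center","index_rib","front_glass","filter_stand","lens_hood","focus_ring","loupe"]:
        print(t,[(np.round(d['bbox']).astype(int).tolist(),round(d['conf'],2)) for d in vision.spot_in(c,t)][:4])
    cv2.imwrite(f'pics/{c}0.png',cv2.resize(ims[-1],(800,600)))
E
```

```text
pics
0.0 [0.21590013 0.61250181 0.22146042] [-5.29552101e-01 -3.09641787e+00  3.01092847e-03] [0.52487565 0.42348628 0.70866857]
scene 439.50939360295735 251.10859490396683 189.74318539839683 [[-0.2102, 0.9777, -0.001, 0.0943], [0.7798, 0.1671, -0.6034, -0.3879], [-0.5897, -0.1276, -0.7975, 1.3049], [0.0, 0.0, 0.0, 1.0]]
tester [([166, 112, 224, 180], 0.75), ([297, 91, 373, 190], 0.7), ([120, 180, 206, 296], 0.63)]
ring_center [([116, 181, 204, 298], 0.95), ([166, 110, 223, 179], 0.89), ([295, 88, 377, 190], 0.73), ([63, 161, 99, 200], 0.62)]
index_rib [([148, 181, 174, 199], 0.63), ([321, 94, 342, 100], 0.49)]
front_glass [([157, 184, 167, 188], 0.41)]
filter_stand [([235, 196, 289, 246], 0.76)]
lens_hood [([63, 162, 100, 200], 0.94)]
focus_ring [([58, 225, 96, 257], 0.93), ([232, 198, 291, 245], 0.62)]
loupe [([242, 152, 268, 179], 0.92)]
side 480.5428492965157 257.27479902450324 201.35212748778386 [[-0.883, -0.4693, -0.0123, 0.492], [-0.3629, 0.699, -0.6162, 0.2428], [0.2978, -0.5396, -0.7875, 0.9235], [0.0, 0.0, 0.0, 1.0]]
tester [([186, 121, 269, 192], 0.83), ([301, 164, 370, 220], 0.81), ([256, 275, 365, 364], 0.65)]
ring_center [([185, 120, 272, 191], 0.69), ([255, 276, 366, 367], 0.67), ([300, 166, 369, 219], 0.65)]
index_rib [([340, 279, 369, 312], 0.94), ([244, 114, 272, 140], 0.51), ([350, 172, 367, 183], 0.47)]
front_glass [([349, 287, 364, 303], 0.59), ([359, 173, 365, 183], 0.44), ([256, 118, 268, 133], 0.41), ([248, 117, 270, 139], 0.26)]
filter_stand [([210, 198, 262, 256], 0.67)]
lens_hood [([304, 100, 334, 128], 0.92)]
focus_ring [([253, 106, 273, 121], 0.74)]
loupe [([298, 222, 320, 254], 0.86), ([247, 116, 268, 139], 0.46)]
```

View pics/scene0.png

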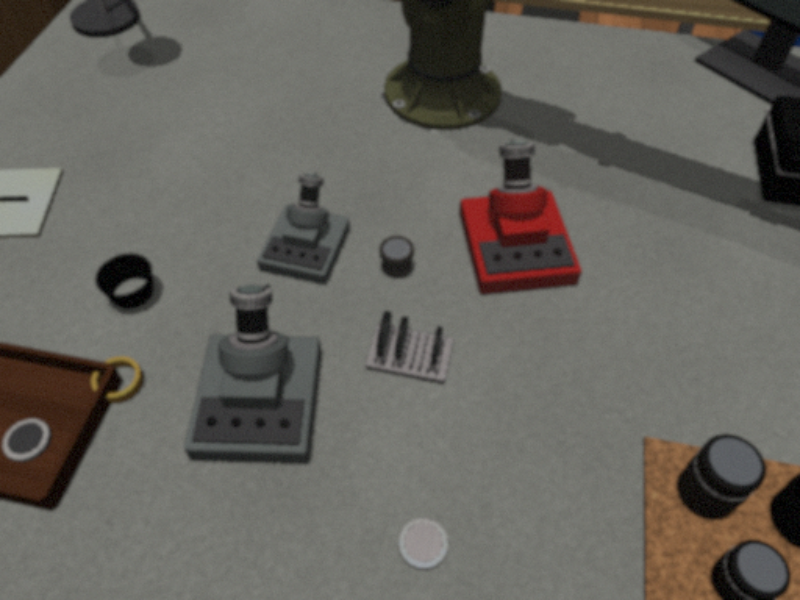

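View pics/side0.png

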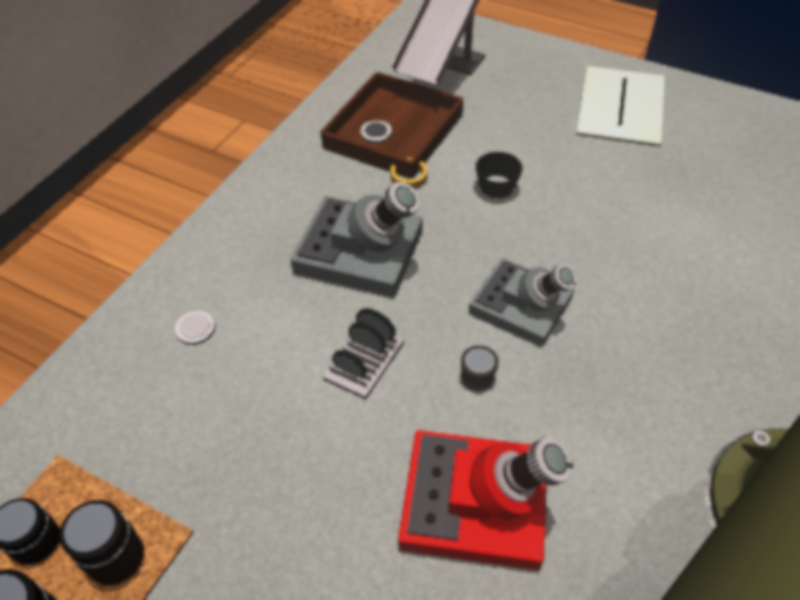

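Scene (800×600): three look-alikes are the small grey one (305,240), the red one (520,230) and the larger grey one (255,370). Red is excluded, so the larger grey one at (255,370) (side: (358,245)) is the one meant. I'll confirm it in a crop.

```bash
python3 - <<'E'
import cv2,numpy as np
a=cv2.imread('pics/scene0.png')[275:470,175:335]; b=cv2.imread('pics/side0.png')[170:305,280:440]
a=cv2.resize(a,(480,585),interpolation=3)[:, :400]; b=cv2.resize(b,(400,338),interpolation=3)
c=np.zeros((585,800,3),np.uint8); c[:,:400]=a[:, :400]; c[:338,400:]=b
cv2.imwrite('pics/crop0.png',c)
E
```

```text
(no output)
```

View pics/crop0.png

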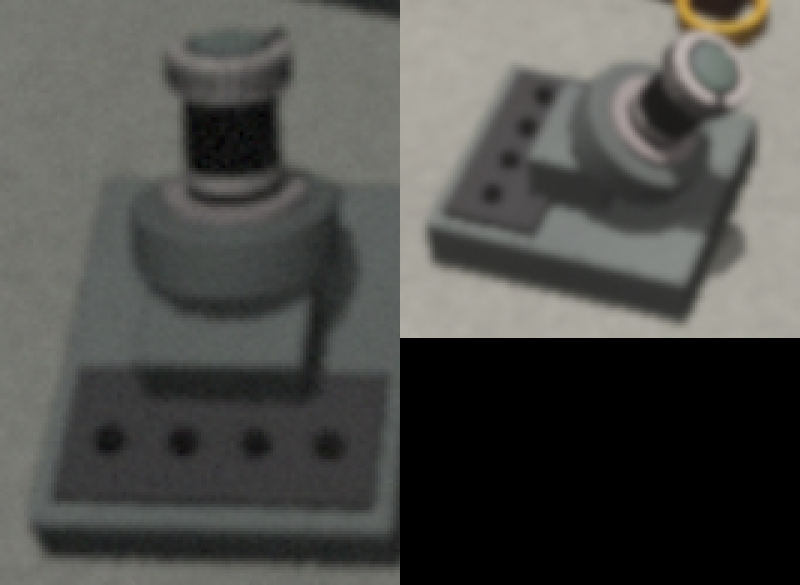

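The crop confirms it: large grey, not red. The glass is at scene crop (228,42) and the rib at (280,35). In the side crop the glass is at (715,65) and the rib at (722,103). Next I fit the pose.

```bash
cat > h.py <<'E'
import numpy as np
from scipy.spatial.transform import Rotation as R
CAM={'scene':(439.509,251.109,189.743,np.array([[-0.2102,0.9777,-0.001,0.0943],[0.7798,0.1671,-0.6034,-0.3879],[-0.5897,-0.1276,-0.7975,1.3049]])),
'side':(480.543,257.275,201.352,np.array([[-0.883,-0.4693,-0.0123,0.492],[-0.3629,0.699,-0.6162,0.2428],[0.2978,-0.5396,-0.7875,0.9235]]))}
def proj(c,P):
    f,cx,cy,E=CAM[c]; q=np.atleast_2d(P)@E[:,:3].T+E[:,3]
    return np.c_[cx+f*q[:,0]/q[:,2],cy+f*q[:,1]/q[:,2]]
def w(p,P):
    c,s=np.cos(p[2]),np.sin(p[2]); M=np.array([[c,-s,0],[s,c,0],[0,0,1]])
    return np.atleast_2d(P)@M.T+[p[0],p[1],0]
AX=np.array([-.5736,0,.8192]); DN=np.array([-.8192,0,-.5736]); RC=np.array([-.06,0,.135])
# clockwise seen from front = negative rotation about AX
def rib(th): return RC+AX*.011+.021*R.from_rotvec(-AX*th).apply(DN)
E
python3 - <<'E'
from h import *
from scipy.optimize import least_squares
P=np.array([[-.07,-.075,.035],[-.07,.075,.035],[.1,-.075,.035],[.1,.075,.035],RC+AX*.0105])
U={'scene':[(210,336),(320,338),(186,449),(308,450),(251,289)],'side':[(422,218),(395.2,284),(325,197),(292,260),(406,196)]}
U={k:(np.array(v)+.5)*.64-.5 for k,v in U.items()}
f=lambda p:np.concatenate([(proj(c,w(p,P))-U[c]).ravel() for c in U])
s=least_squares(f,[.7,-.2,0],loss='soft_l1'); print(s.x,np.round(f(s.x),1).reshape(2,5,2).tolist())
p=s.x; print('rc',w(p,RC))
for c,u in (('scene',(268.3,286.7)),('side',(408.8,211.2))):
    g=(np.array(u)+.5)*.64-.5
    print(c,[(k,np.round(np.linalg.norm(proj(c,w(p,rib(.35*k)))[0]-g),1)) for k in range(10)])
E
```

```text
[ 0.68744381 -0.12684928  0.19360592] [[[-0.2, -2.0], [0.1, -2.2], [-1.0, 0.5], [0.4, 1.2], [0.2, -1.5]], [[0.5, -1.3], [-0.1, 0.4], [-1.2, -0.9], [-2.3, 0.5], [0.3, 0.2]]]
rc [[ 0.6285648 -0.1383932  0.135    ]]
scene [(0, np.float64(9.3)), (1, np.float64(6.0)), (2, np.float64(3.4)), (3, np.float64(1.8)), (4, np.float64(0.7)), (5, np.float64(0.7)), (6, np.float64(3.0)), (7, np.float64(6.1)), (8, np.float64(9.9)), (9, np.float64(13.7))]
side [(0, np.float64(7.3)), (1, np.float64(5.2)), (2, np.float64(2.9)), (3, np.float64(1.4)), (4, np.float64(3.8)), (5, np.float64(7.0)), (6, np.float64(10.3)), (7, np.float64(13.3)), (8, np.float64(15.8)), (9, np.float64(17.6))]
```

```bash
cat >> h.py <<'E'
p0=np.array([0.68744,-0.12685,0.19361])
def tool(p,roll=0):
    # tool z = -axis, y horizontal (sign by start pose), rolled about tool z
    c=w(p,[[0,0,0],AX,[0,1,0]]); z=-(c[1]-c[0]); y=c[2]-c[0]
    y=-y; x=np.cross(y,z)
    return R.from_matrix(np.c_[x,y,z])*R.from_rotvec([0,0,roll])
def inc(pos,rot):
    from bench import ctrl
    s=ctrl.get_state(); r=R.from_rotvec(s['tool_rot'])
    return np.round(r.inv().apply(np.array(pos)-s['position'])*1000,1),np.round((r.inv()*rot).as_rotvec(),3)
def st():
    from bench import ctrl
    s=ctrl.get_state(); print(round(s['time'],2),np.round(s['position'],4),np.round(s['joint_positions'],2),np.round(s['ft_force'],1),np.round(s['torque'],2),round(s['grip_width'],3),round(float(np.mean(s['grip_force'])),1))
E
python3 - <<'E'
from h import *
from bench import ctrl
s=ctrl.get_state(); print(np.round(R.from_rotvec(s['tool_rot']).as_matrix(),2))
print(np.round(tool(p0).as_matrix(),2))
print(inc([.50,.30,.34],tool(p0)))
f=lambda c,u,z:None
# objects on table from bbox bottoms
for n,u in (('filter',(262,225)),('loupe',(254,170)),('red',(335,165)),('hood',(82,188)),('brass',(77,242)),('small',(195,150))):
    F,cx,cy,E=CAM['scene']; d=E[:,:3].T@[(u[0]-cx)/F,(u[1]-cy)/F,1]; o=-E[:,:3].T@E[:,3]; print(n,np.round(o-d*(o[2]-.02)/d[2],2))
E
```

```text
[[-0.94  0.33  0.  ]
 [ 0.33  0.94  0.  ]
 [-0.    0.   -1.  ]]
[[ 0.8   0.19  0.56]
 [ 0.16 -0.98  0.11]
 [ 0.57 -0.   -0.82]]
(array([-371.8, -200.9, -117.4]), array([-0.789,  0.215,  2.504]))
filter [0.6  0.06 0.02]
loupe [0.45 0.01 0.02]
red [0.4  0.19 0.02]
hood [ 0.59 -0.36  0.02]
brass [ 0.72 -0.31  0.02]
small [ 0.42 -0.14  0.02]
```

```bash
python3 - <<'E'
from h import *
print(inc([.48,.33,.34],tool(p0,-.77)))
E
```

```text
(array([-343. , -179.2, -117.4]), array([-0.698, -0.083,  1.774]))
```

Call:
jog_arm:
  increments:
    - {"tx": -340, "ty": -180, "tz": -117, "wx": -0.7, "wy": -0.08, "wz": 1.77, "gripper": 1}
    - {"tx": -340, "ty": -180, "tz": -117, "wx": -0.7, "wy": -0.08, "wz": 1.77, "gripper": 1}
    - {"tx": -340, "ty": -180, "tz": -117, "wx": -0.7, "wy": -0.08, "wz": 1.77, "gripper": 1}
    - {"tx": -340, "ty": -180, "tz": -117, "wx": -0.7, "wy": -0.08, "wz": 1.77, "gripper": 1}
    - {"tx": -340, "ty": -180, "tz": -117, "wx": -0.7, "wy": -0.08, "wz": 1.77, "gripper": 1}

```text
time: 1.32
position: [0.3527, 0.4646, 0.284]
tool_rot: [1.37, 2.735, 0.34]
ft_force: [0.5, 0.4, -0.4]
grip_width: 1.0
grip_force: 0.0
```

```bash
python3 - <<'E'
from h import *
st(); print(inc([.48,.2,.36],tool(p0,-.77)))
E
```

```text
1.32 [0.3527 0.4646 0.284 ] [-1.07 -0.02  0.08  1.74  0.04  1.2  -0.36] [ 0.5  0.4 -0.4] [-0.22  0.12  0.03] 1.0 0.0
(array([-284.5,  -36.7,  -98.6]), array([-0.467, -0.058,  1.187]))
```

Call:
jog_arm:
  increments:
    - {"tx": -284, "ty": -37, "tz": -80, "wx": -0.47, "wy": -0.06, "wz": 1.19, "gripper": 1}
    - {"tx": -284, "ty": -37, "tz": -80, "wx": -0.47, "wy": -0.06, "wz": 1.19, "gripper": 1}
    - {"tx": -284, "ty": -37, "tz": -80, "wx": -0.47, "wy": -0.06, "wz": 1.19, "gripper": 1}
    - {"tx": -284, "ty": -37, "tz": -80, "wx": -0.47, "wy": -0.06, "wz": 1.19, "gripper": 1}
    - {"tx": -284, "ty": -37, "tz": -80, "wx": -0.47, "wy": -0.06, "wz": 1.19, "gripper": 1}

```text
time: 1.73
position: [0.4341, 0.3015, 0.3219]
tool_rot: [1.972, 2.215, 0.601]
ft_force: [-0.5, 0.3, 0.3]
grip_width: 1.001
grip_force: 0.0
```

```bash
python3 - <<'E'
from h import *
st(); print(inc([.53,-.1,.32],tool(p0,-.77)))
E
```

```text
1.73 [0.4341 0.3015 0.3219] [-0.78 -0.29  0.07  1.94  0.09  1.09 -0.62] [-0.5  0.3  0.3] [-0.38  0.51  0.01] 1.001 0.0
(array([-405.4,   58.2,  -51.6]), array([-0.265, -0.035,  0.674]))
```

```bash
python3 - <<'E'
from h import *
print(inc([.58,.10,.27],tool(p0,-.77)))
E
```

```text
(array([-226.7,  101.3,   54.2]), array([-0.265, -0.035,  0.674]))
```

Call:
jog_arm:
  increments:
    - {"tx": -15, "ty": 25, "tz": 20, "gripper": 1}
    - {"tx": -50, "ty": 60, "tz": 35, "gripper": 1}
    - {"tx": -85, "ty": 80, "tz": 45, "wx": -0.03, "wz": 0.1, "gripper": 1}
    - {"tx": -125, "ty": 95, "tz": 50, "wx": -0.07, "wz": 0.2, "gripper": 1}
    - {"tx": -165, "ty": 100, "tz": 54, "wx": -0.1, "wz": 0.3, "gripper": 1}

```text
validation failed for argument at $.in...
```

```bash
python3 - <<'E'
from h import *
st(); print(inc([.60,0,.27],tool(p0,-.77))); print(inc(w(p0,RC+AX*.1)[0],tool(p0,-.77)))
E
```

```text
1.73 [0.4341 0.3015 0.3219] [-0.78 -0.29  0.07  1.94  0.09  1.09 -0.62] [-0.5  0.3  0.3] [-0.38  0.51  0.01] 1.001 0.0
(array([-327. ,  112.4,   39.6]), array([-0.265, -0.035,  0.674]))
(array([-477.7,   56.1,   46.6]), array([-0.265, -0.035,  0.674]))
```

All fields are needed in every row.

Call:
jog_arm:
  increments:
    - {"tx": -15, "ty": 25, "tz": 20, "wx": 0, "wy": 0, "wz": 0, "gripper": 1}
    - {"tx": -50, "ty": 60, "tz": 35, "wx": 0, "wy": 0, "wz": 0, "gripper": 1}
    - {"tx": -85, "ty": 80, "tz": 45, "wx": -0.03, "wy": 0, "wz": 0.1, "gripper": 1}
    - {"tx": -125, "ty": 95, "tz": 50, "wx": -0.07, "wy": 0, "wz": 0.2, "gripper": 1}
    - {"tx": -165, "ty": 100, "tz": 54, "wx": -0.1, "wy": 0, "wz": 0.3, "gripper": 1}

```text
time: 2.15
position: [0.5674, 0.1734, 0.2808]
tool_rot: [2.262, 1.867, 0.727]
ft_force: [0.8, 0.1, -0.5]
grip_width: 1.001
grip_force: 0.0
```

```bash
python3 - <<'E'
from h import *
st(); print(inc([.60,0,.27],tool(p0,-.77))); print(inc(w(p0,RC+AX*.1)[0],tool(p0,-.77)))
E
```

```text
2.15 [0.5674 0.1734 0.2808] [-0.64 -0.2   0.3   1.97  0.    0.87 -0.52] [ 0.8  0.1 -0.5] [-0.41  0.55 -0.  ] 1.001 0.0
(array([-163.8,   65.2,  -12.4]), array([-0.171, -0.028,  0.378]))
(array([-324.4,   54.7,   -8.7]), array([-0.171, -0.028,  0.378]))
```

Call:
jog_arm:
  increments:
    - {"tx": -40, "ty": 15, "tz": -4, "wx": -0.03, "wy": 0, "wz": 0.07, "gripper": 1}
    - {"tx": -80, "ty": 32, "tz": -8, "wx": -0.06, "wy": 0, "wz": 0.15, "gripper": 1}
    - {"tx": -120, "ty": 49, "tz": -10, "wx": -0.1, "wy": -0.01, "wz": 0.22, "gripper": 1}
    - {"tx": -160, "ty": 60, "tz": -11, "wx": -0.13, "wy": -0.02, "wz": 0.3, "gripper": 1}
    - {"tx": -200, "ty": 65, "tz": -10, "wx": -0.17, "wy": -0.03, "wz": 0.38, "gripper": 1}

```text
time: 2.57
position: [0.5967, -0.0316, 0.2604]
tool_rot: [2.52, 1.315, 0.859]
ft_force: [1.8, 0.5, 0.2]
grip_width: 0.998
grip_force: 0.0
```

```bash
python3 - <<'E'
from h import *
st(); print(inc(w(p0,RC+AX*.08)[0],tool(p0,-.77)))
E
```

```text
2.57 [ 0.5967 -0.0316  0.2604] [-0.44 -0.27  0.47  2.08 -0.03  0.7  -0.53] [1.8 0.5 0.2] [-0.25  0.68 -0.04] 0.998 0.0
(array([-122.5,   35.9,   29. ]), array([ 0.001,  0.001, -0.001]))
```

Call:
jog_arm:
  increments:
    - {"tx": -30, "ty": 10, "tz": 9, "wx": 0, "wy": 0, "wz": 0, "gripper": 1}
    - {"tx": -60, "ty": 20, "tz": 16, "wx": 0, "wy": 0, "wz": 0, "gripper": 1}
    - {"tx": -90, "ty": 28, "tz": 23, "wx": 0, "wy": 0, "wz": 0, "gripper": 1}
    - {"tx": -122, "ty": 36, "tz": 29, "wx": 0, "wy": 0, "wz": 0, "gripper": 1}
    - {"tx": -122, "ty": 36, "tz": 29, "wx": 0, "wy": 0, "wz": 0, "gripper": 1}

```text
time: 2.98
position: [0.5802, -0.1521, 0.1966]
tool_rot: [2.527, 1.309, 0.848]
ft_force: [-0.6, -0.1, 0.3]
grip_width: 1.002
grip_force: 0.0
```

```bash
python3 - <<'E'
from h import *
from bench import vision
import cv2
st(); print(inc(w(p0,RC+AX*.08)[0],tool(p0,-.77)))
r=vision.get_image('wrist'); E=r['extrinsics']; im=cv2.resize(r['color'],(800,600))
def pj(P):
    q=E[:3,:3]@P+E[:3,3]; return q[:2]*[r['fx'],r['fy']]/q[2]+[r['cx'],r['cy']]
print(np.round(E,4).tolist(),r['fx'],r['cx'],r['cy'])
for c,col in ((.007,(0,255,0)),(-.01,(0,0,255))):
    for a in np.arange(0,6.28,.2):
        P=w(p0,RC+AX*c+.025*R.from_rotvec(-AX*a).apply(DN))[0]; u=(pj(P)+.5)*800/512
        cv2.circle(im,tuple(int(v) for v in u),2,col,-1)
print('glass',[d for d in vision.spot_in('wrist','front_glass')],'ring',vision.spot_in('wrist','aperture_ring'),'rib',vision.spot_in('wrist','index_rib'))
for k in range(10): print(k,np.round(pj(w(p0,rib(.35*k))[0])*800/512),end=' ')
cv2.imwrite('pics/wr1.png',im); cv2.imwrite('pics/wr1raw.png',r['color'])
E
```

```text
2.98 [ 0.5802 -0.1521  0.1966] [-0.49 -0.2   0.83  2.13 -0.26  0.65 -0.08] [-0.6 -0.1  0.3] [-0.24  0.7  -0.03] 1.002 0.0
(array([ 7. ,  1. , -0.9]), array([-0.002,  0.009, -0.006]))
[[0.6955, -0.5998, 0.3956, -0.572], [-0.5871, -0.7918, -0.1682, 0.2809], [0.4142, -0.1153, -0.9029, 0.0953], [0.0, 0.0, 0.0, 1.0]] 336.83752539950905 262.7597067327116 194.80492549824595
glass [{'bbox': [246.5, 175.0, 288.0, 217.1], 'conf': 0.95}] ring [{'bbox': [231.5, 159.4, 300.4, 227.7], 'conf': 0.77}] rib [{'bbox': [230.6, 156.8, 301.0, 227.3], 'conf': 0.6}]
0 [383. 340.] 1 [373. 328.] 2 [368. 313.] 3 [369. 298.] 4 [375. 283.] 5 [386. 272.] 6 [401. 265.] 7 [418. 263.] 8 [434. 267.] 9 [447. 276.]
```

View pics/wr1.png

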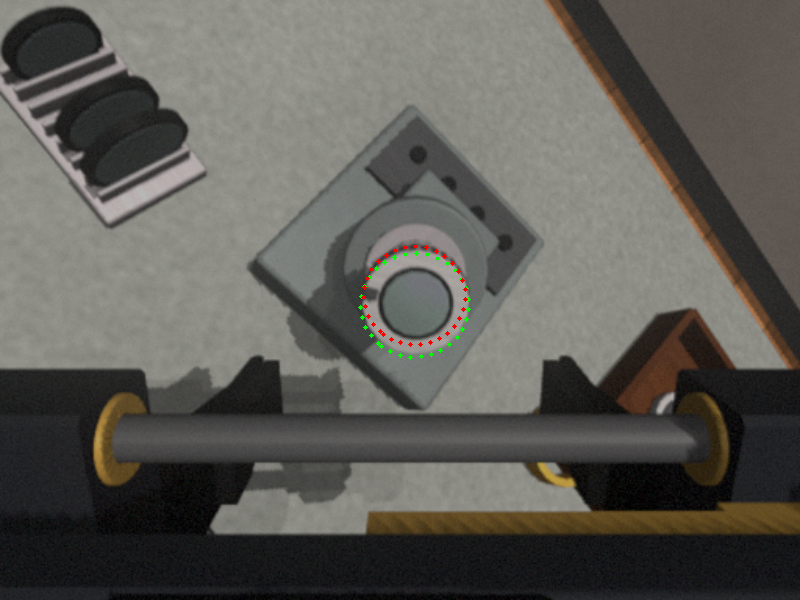

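The wrist picture shows the ring overlay fitting the ring at about (416,303) and the rib at (369,294), which is click 3. I'll check yaw and position with the stand corners at (411,107), (543,242), (258,262) and (420,408).

```bash
python3 - <<'E'
from h import *
from scipy.optimize import least_squares
E=np.array([[0.6955,-0.5998,0.3956,-0.572],[-0.5871,-0.7918,-0.1682,0.2809],[0.4142,-0.1153,-0.9029,0.0953]])
P=np.array([[.1,.075,.035],[.1,-.075,.035],[-.07,.075,.035],[-.07,-.075,.035],RC+AX*.009])
U=np.array([(411,107),(543,242),(258,260),(422,405),(417.6,306.5)])*.64-.18
def f(p):
    q=w(p,P)@E[:,:3].T+E[:,3]; return (336.84*q[:,:2]/q[:,2:]+[262.76,194.8]-U).ravel()
s=least_squares(f,p0,loss='soft_l1'); print(s.x,np.round(f(s.x),1),np.round(f(p0),1)); print(w(s.x,RC),w(p0,RC))
pm=np.r_[(s.x[:2]+p0[:2])/2,s.x[2]]
for p in (p0,s.x): print(inc(w(p,RC-AX*.018)[0],tool(p,-.77)))
E
```

```text
[ 0.68865728 -0.12787665  0.18570221] [ 0.7 -4.2  3.3 -0.4 -2.9 -0.3  3.7  5.7 -0.6  0.2] [-1.3 -4.7  2.  -1.4 -4.6  0.4  3.   5.6 -2.1  0.6]
[[ 0.62968887 -0.13895485  0.135     ]] [[ 0.62856104 -0.13839416  0.135     ]]
(array([-2.6,  3.3, 97. ]), array([-0.004,  0.002,  0.004]))
(array([-2.7,  4.5, 97.6]), array([-0.007, -0.001,  0.011]))
```

Call:
jog_arm:
  increments:
    - {"tx": -2.7, "ty": 4, "tz": 20, "wx": -0.005, "wy": 0, "wz": 0.007, "gripper": 1}
    - {"tx": -2.7, "ty": 4, "tz": 45, "wx": -0.005, "wy": 0, "wz": 0.007, "gripper": 1}
    - {"tx": -2.7, "ty": 4, "tz": 70, "wx": -0.005, "wy": 0, "wz": 0.007, "gripper": 1}
    - {"tx": -2.7, "ty": 4, "tz": 90, "wx": -0.005, "wy": 0, "wz": 0.007, "gripper": 1}
    - {"tx": -2.7, "ty": 4, "tz": 97, "wx": -0.005, "wy": 0, "wz": 0.007, "gripper": 1}

```text
time: 3.6
position: [0.6395, -0.1342, 0.1173]
tool_rot: [2.522, 1.32, 0.854]
ft_force: [-1.2, 0.7, -0.8]
grip_width: 0.998
grip_force: 0.0
```

Call:
jog_arm:
  increments:
    - {"tx": 0, "ty": 0, "tz": 0, "wx": 0, "wy": 0, "wz": 0, "gripper": 1}
    - {"tx": 0, "ty": 0, "tz": 0, "wx": 0, "wy": 0, "wz": 0, "gripper": 1}
    - {"tx": 0, "ty": 0, "tz": 0, "wx": 0, "wy": 0, "wz": 0, "gripper": 1}
    - {"tx": 0, "ty": 0, "tz": 0, "wx": 0, "wy": 0, "wz": 0, "gripper": 1}
    - {"tx": 0, "ty": 0, "tz": 0, "wx": 0, "wy": 0, "wz": 0, "gripper": 1}

```text
time: 4.02
position: [0.6391, -0.1382, 0.1212]
tool_rot: [2.521, 1.311, 0.86]
ft_force: [-0.8, -0.3, -0.4]
grip_width: 1.001
grip_force: 0.0
```

```bash
sed -i 's/^p0=.*/p0=np.array([0.68805,-0.12736,0.190])/' h.py; python3 - <<'E'
from h import *
st(); print(inc(w(p0,RC-AX*.018)[0],tool(p0,-.77)))
E
```

```text
4.02 [ 0.6391 -0.1382  0.1212] [-0.58  0.12  0.97  2.11 -0.82  0.57  0.37] [-0.8 -0.3 -0.4] [-0.22  0.75 -0.01] 1.001 0.0
(array([ 0.8, -1.1,  1.1]), array([ 0.001, -0.001, -0.001]))
```

Call:
jog_arm:
  increments:
    - {"tx": 0.8, "ty": -1, "tz": 1, "wx": 0, "wy": 0, "wz": 0, "gripper": 0.5}
    - {"tx": 0.8, "ty": -1, "tz": 1, "wx": 0, "wy": 0, "wz": 0, "gripper": 0.5}
    - {"tx": 0.8, "ty": -1, "tz": 1, "wx": 0, "wy": 0, "wz": 0, "gripper": 0.5}
    - {"tx": 0.8, "ty": -1, "tz": 1, "wx": 0, "wy": 0, "wz": 0, "gripper": 0.5}
    - {"tx": 0.8, "ty": -1, "tz": 1, "wx": 0, "wy": 0, "wz": 0, "gripper": 0.5}
  grip_force: 15

```text
time: 4.43
position: [0.639, -0.1368, 0.1192]
tool_rot: [2.522, 1.311, 0.857]
ft_force: [-1.4, 0.1, 0.3]
grip_width: 0.71
grip_force: 0.0
```

```bash
python3 - <<'E'
from h import *
st(); print(inc(w(p0,RC-AX*.018)[0],tool(p0,-.77)))
E
```

```text
4.43 [ 0.639  -0.1368  0.1192] [-0.58  0.13  0.97  2.11 -0.82  0.57  0.37] [-1.4  0.1  0.3] [-0.25  0.7  -0.02] 0.71 0.0
(array([ 0.6,  0.5, -0.7]), array([-0.   ,  0.001, -0.001]))
```

Call:
jog_arm:
  increments:
    - {"tx": 0, "ty": 0, "tz": 0, "wx": 0, "wy": 0, "wz": 0, "gripper": 0.5}
    - {"tx": 0, "ty": 0, "tz": 0, "wx": 0, "wy": 0, "wz": 0, "gripper": 0.5}
    - {"tx": 0, "ty": 0, "tz": 0, "wx": 0, "wy": 0, "wz": 0, "gripper": 0.5}
    - {"tx": 0, "ty": 0, "tz": 0, "wx": 0, "wy": 0, "wz": 0, "gripper": 0.5}
    - {"tx": 0, "ty": 0, "tz": 0, "wx": 0, "wy": 0, "wz": 0, "gripper": 0.5}

```text
time: 4.85
position: [0.6398, -0.1377, 0.1197]
tool_rot: [2.521, 1.309, 0.858]
ft_force: [4.3, -2.7, -1.1]
grip_width: 0.568
grip_force: 15.0
```

```bash
python3 - <<'E'
from h import *
st(); print(inc(w(p0,RC-AX*.018)[0],tool(p0,-.77)))
from bench import ctrl
s=ctrl.get_state();print('tool force',R.from_rotvec(s['tool_rot']).inv().apply(s['ft_force']))
E
```

```text
4.85 [ 0.6398 -0.1377  0.1197] [-0.58  0.13  0.97  2.11 -0.83  0.57  0.37] [ 4.3 -2.7 -1.1] [-0.62  0.13 -0.35] 0.568 15.0
(array([ 0.8, -0.7, -0.6]), array([ 0.002,  0.002, -0.001]))
tool force [-0.67988501  4.17464086  2.98550313]
```

Call:
jog_arm:
  increments:
    - {"tx": 0, "ty": 0, "tz": 0, "wx": 0, "wy": 0, "wz": -0.08, "gripper": 0.5}
    - {"tx": 0, "ty": 0, "tz": 0, "wx": 0, "wy": 0, "wz": -0.18, "gripper": 0.5}
    - {"tx": 0, "ty": 0, "tz": 0, "wx": 0, "wy": 0, "wz": -0.28, "gripper": 0.5}
    - {"tx": 0, "ty": 0, "tz": 0, "wx": 0, "wy": 0, "wz": -0.38, "gripper": 0.5}
    - {"tx": 0, "ty": 0, "tz": 0, "wx": 0, "wy": 0, "wz": -0.45, "gripper": 0.5}

```text
time: 5.27
position: [0.6401, -0.1379, 0.12]
tool_rot: [2.084, 1.778, 0.75]
ft_force: [7.9, -1.7, -2.4]
grip_width: 0.568
grip_force: 15.0
```

```bash
cat >> h.py <<'E'
def chk(roll,p=p0,d=-.018):
    from bench import ctrl
    st(); print(inc(w(p,RC+AX*d)[0],tool(p,roll)))
    s=ctrl.get_state(); r=R.from_rotvec(s['tool_rot']).inv(); print('tool F',np.round(r.apply(s['ft_force']),1),'M',np.round(r.apply(s['torque']),2))
E
python3 -c "
from h import *
chk(-1.22)"
```

```text
5.27 [ 0.6401 -0.1379  0.12  ] [-0.53  0.12  0.92  2.11 -0.81  0.56  0.81] [ 7.9 -1.7 -2.4] [-0.69 -0.18 -0.46] 0.568 15.0
(array([ 1.1, -0.8, -0.6]), array([0.002, 0.003, 0.004]))
tool F [-1.4  5.6  6.2] M [-0.33 -0.78 -0.03]
```

Smooth. I'll continue to the stop, 0.78 more in total.

Call:
jog_arm:
  increments:
    - {"tx": 0, "ty": 0, "tz": 0, "wx": 0, "wy": 0, "wz": -0.1, "gripper": 0.5}
    - {"tx": 0, "ty": 0, "tz": 0, "wx": 0, "wy": 0, "wz": -0.2, "gripper": 0.5}
    - {"tx": 0, "ty": 0, "tz": 0, "wx": 0, "wy": 0, "wz": -0.3, "gripper": 0.5}
    - {"tx": 0, "ty": 0, "tz": 0, "wx": 0, "wy": 0, "wz": -0.4, "gripper": 0.5}
    - {"tx": 0, "ty": 0, "tz": 0, "wx": 0, "wy": 0, "wz": -0.48, "gripper": 0.5}

```text
time: 5.68
position: [0.6406, -0.1379, 0.1203]
tool_rot: [1.551, 2.153, 0.606]
ft_force: [9.2, -1.3, -3.4]
grip_width: 0.571
grip_force: 15.0
```

Call:
jog_arm:
  increments:
    - {"tx": 0, "ty": 0, "tz": 0, "wx": 0, "wy": 0, "wz": -0.05, "gripper": 0.5}
    - {"tx": 0, "ty": 0, "tz": 0, "wx": 0, "wy": 0, "wz": -0.1, "gripper": 0.5}
    - {"tx": 0, "ty": 0, "tz": 0, "wx": 0, "wy": 0, "wz": -0.15, "gripper": 0.5}
    - {"tx": 0, "ty": 0, "tz": 0, "wx": 0, "wy": 0, "wz": -0.2, "gripper": 0.5}
    - {"tx": 0, "ty": 0, "tz": 0, "wx": 0, "wy": 0, "wz": -0.2, "gripper": 0.5}

```text
time: 6.1
position: [0.6404, -0.1374, 0.1204]
tool_rot: [1.319, 2.27, 0.543]
ft_force: [5.8, -1.1, -0.6]
grip_width: 0.569
grip_force: 15.0
```

```bash
python3 -c "
from h import *
chk(-1.9)"
```

```text
6.1 [ 0.6404 -0.1374  0.1204] [-0.46  0.11  0.84  2.11 -0.79  0.55  1.47] [ 5.8 -1.1 -0.6] [-0.24 -0.3  -0.37] 0.569 15.0
(array([ 1.1, -0.6, -0.5]), array([ 0.001,  0.003, -0.   ]))
tool F [-3.4  3.2  3.6] M [-0.09 -0.51  0.14]
```

Call:
jog_arm:
  increments:
    - {"tx": 0, "ty": 0, "tz": 0, "wx": 0, "wy": 0, "wz": -0.05, "gripper": 0.5}
    - {"tx": 0, "ty": 0, "tz": 0, "wx": 0, "wy": 0, "wz": -0.1, "gripper": 0.5}
    - {"tx": 0, "ty": 0, "tz": 0, "wx": 0, "wy": 0, "wz": -0.15, "gripper": 0.5}
    - {"tx": 0, "ty": 0, "tz": 0, "wx": 0, "wy": 0, "wz": -0.15, "gripper": 0.5}
    - {"tx": 0, "ty": 0, "tz": 0, "wx": 0, "wy": 0, "wz": -0.15, "gripper": 0.5}

```text
time: 6.52
position: [0.6402, -0.1369, 0.1203]
tool_rot: [1.139, 2.345, 0.492]
ft_force: [4.6, -0.2, 1.0]
grip_width: 0.568
grip_force: 15.0
```

```bash
python3 -c "
from h import *
chk(-2.05)"
```

```text
6.52 [ 0.6402 -0.1369  0.1203] [-0.45  0.11  0.82  2.11 -0.79  0.55  1.61] [ 4.6 -0.2  1. ] [-0.13 -0.57 -0.21] 0.568 15.0
(array([ 0.7, -0.5, -0.4]), array([ 0.   ,  0.002, -0.002]))
tool F [-2.9  3.3  1.8] M [-0.33 -0.52  0.04]
```

Call:
jog_arm:
  increments:
    - {"tx": 0, "ty": 0, "tz": 0, "wx": 0, "wy": 0, "wz": 0, "gripper": 1}
    - {"tx": 0, "ty": 0, "tz": 0, "wx": 0, "wy": 0, "wz": 0, "gripper": 1}
    - {"tx": 0, "ty": 0, "tz": 0, "wx": 0, "wy": 0, "wz": 0, "gripper": 1}
    - {"tx": 0, "ty": 0, "tz": 0, "wx": 0, "wy": 0, "wz": 0, "gripper": 1}
    - {"tx": 0, "ty": 0, "tz": 0, "wx": 0, "wy": 0, "wz": 0, "gripper": 1}

```text
time: 6.93
position: [0.6382, -0.1366, 0.1182]
tool_rot: [1.139, 2.35, 0.49]
ft_force: [0.6, 0.2, -0.7]
grip_width: 0.863
grip_force: 0.0
```

```bash
cat >> h.py <<'E'
def look(name):
    from bench import vision
    import cv2
    chk(0)
    r=vision.get_image('wrist'); E=r['extrinsics']; im=cv2.resize(r['color'],(800,600))
    for k in range(10):
        q=E[:3,:3]@w(p0,rib(.35*k))[0]+E[:3,3]; u=q[:2]*[r['fx'],r['fy']]/q[2]+[r['cx'],r['cy']]; print(k,np.round(u*800/512),end=' ')
    print([(d['bbox'],d['conf']) for d in vision.spot_in('wrist','front_glass')])
    cv2.imwrite('pics/'+name,im)
E
python3 -c "
from h import *
look('wr2.png')"
```

```text
6.93 [ 0.6382 -0.1366  0.1182] [-0.45  0.11  0.82  2.11 -0.78  0.55  1.62] [ 0.6  0.2 -0.7] [-0.16  0.64  0.01] 0.863 0.0
(array([-1.2,  1.6, -1.1]), array([-3.000e-03,  2.000e-03,  2.049e+00]))
tool F [-0.   0.1  0.9] M [ 0.59  0.28 -0.03]
0 [348. 407.] 1 [364. 387.] 2 [387. 374.] 3 [413. 368.] 4 [440. 372.] 5 [464. 383.] 6 [481. 402.] 7 [490. 424.] 8 [490. 447.] 9 [481. 469.] [([235.1, 245.7, 295.3, 306.5], 0.58)]
```

View pics/wr2.png

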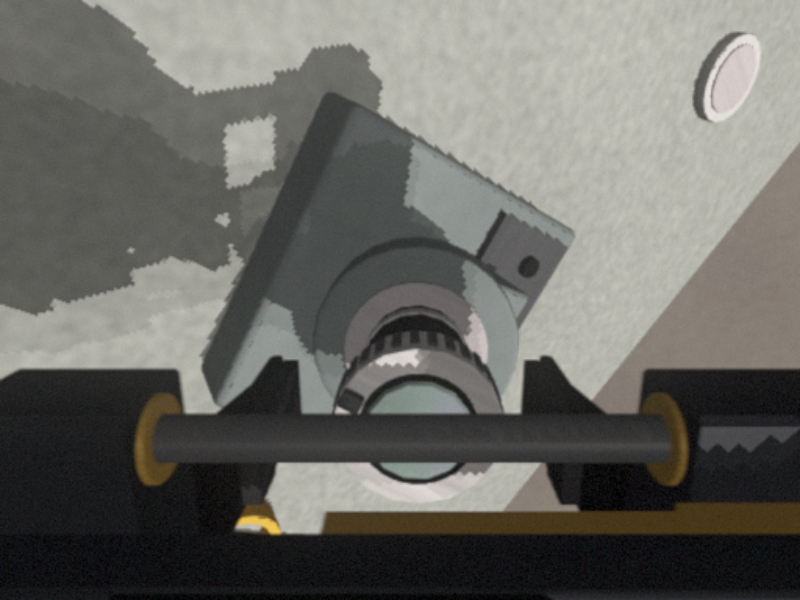

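Wrist view: the rib is at about (350,402), matching click 0 (348,407), so the ring is at the stop. Regrip and turn +1.75.

Call:
jog_arm:
  increments:
    - {"tx": 0, "ty": 0, "tz": 0, "wx": 0, "wy": 0, "wz": 0, "gripper": 0.5}
    - {"tx": 0, "ty": 0, "tz": 0, "wx": 0, "wy": 0, "wz": 0, "gripper": 0.5}
    - {"tx": 0, "ty": 0, "tz": 0, "wx": 0, "wy": 0, "wz": 0, "gripper": 0.5}
    - {"tx": 0, "ty": 0, "tz": 0, "wx": 0, "wy": 0, "wz": 0, "gripper": 0.5}
    - {"tx": 0, "ty": 0, "tz": 0, "wx": 0, "wy": 0, "wz": 0, "gripper": 0.5}
  grip_force: 22

```text
time: 7.45
position: [0.639, -0.1368, 0.1191]
tool_rot: [1.138, 2.348, 0.49]
ft_force: [0.0, 0.6, 0.1]
grip_width: 0.703
grip_force: 0.0
```

Call:
jog_arm:
  increments:
    - {"tx": 0, "ty": 0, "tz": 0, "wx": 0, "wy": 0, "wz": 0, "gripper": 0.5}
    - {"tx": 0, "ty": 0, "tz": 0, "wx": 0, "wy": 0, "wz": 0, "gripper": 0.5}
    - {"tx": 0, "ty": 0, "tz": 0, "wx": 0, "wy": 0, "wz": 0, "gripper": 0.5}
    - {"tx": 0, "ty": 0, "tz": 0, "wx": 0, "wy": 0, "wz": 0, "gripper": 0.5}
    - {"tx": 0, "ty": 0, "tz": 0, "wx": 0, "wy": 0, "wz": 0, "gripper": 0.5}

```text
time: 7.87
position: [0.6398, -0.1361, 0.1198]
tool_rot: [1.137, 2.348, 0.492]
ft_force: [3.7, 3.1, 1.0]
grip_width: 0.57
grip_force: 22.0
```

Call:
jog_arm:
  increments:
    - {"tx": 0, "ty": 0, "tz": 0, "wx": 0, "wy": 0, "wz": 0.06, "gripper": 0.5}
    - {"tx": 0, "ty": 0, "tz": 0, "wx": 0, "wy": 0, "wz": 0.15, "gripper": 0.5}
    - {"tx": 0, "ty": 0, "tz": 0, "wx": 0, "wy": 0, "wz": 0.25, "gripper": 0.5}
    - {"tx": 0, "ty": 0, "tz": 0, "wx": 0, "wy": 0, "wz": 0.35, "gripper": 0.5}
    - {"tx": 0, "ty": 0, "tz": 0, "wx": 0, "wy": 0, "wz": 0.45, "gripper": 0.5}

```text
time: 8.28
position: [0.6401, -0.1359, 0.12]
tool_rot: [1.677, 2.082, 0.644]
ft_force: [5.1, 2.7, 0.2]
grip_width: 0.566
grip_force: 22.0
```

Call:
jog_arm:
  increments:
    - {"tx": 0, "ty": 0, "tz": 0, "wx": 0, "wy": 0, "wz": 0.1, "gripper": 0.5}
    - {"tx": 0, "ty": 0, "tz": 0, "wx": 0, "wy": 0, "wz": 0.2, "gripper": 0.5}
    - {"tx": 0, "ty": 0, "tz": 0, "wx": 0, "wy": 0, "wz": 0.3, "gripper": 0.5}
    - {"tx": 0, "ty": 0, "tz": 0, "wx": 0, "wy": 0, "wz": 0.4, "gripper": 0.5}
    - {"tx": 0, "ty": 0, "tz": 0, "wx": 0, "wy": 0, "wz": 0.5, "gripper": 0.5}

```text
time: 8.7
position: [0.6405, -0.1359, 0.1203]
tool_rot: [2.216, 1.658, 0.786]
ft_force: [7.1, 3.3, 0.5]
grip_width: 0.567
grip_force: 22.0
```

```bash
python3 -c "
from h import *
chk(-1.1)"
```

```text
8.7 [ 0.6405 -0.1359  0.1203] [-0.55  0.12  0.93  2.11 -0.81  0.56  0.68] [7.1 3.3 0.5] [ 0.31 -0.5   0.18] 0.567 22.0
(array([-1. , -0.8, -0.7]), array([ 0.002, -0.   , -0.005]))
tool F [4.6 4.9 3.9] M [-0.37  0.5  -0.02]
```

0.95 done; 0.80 remains, plus a small 0.03 for lag.

Call:
jog_arm:
  increments:
    - {"tx": 0, "ty": 0, "tz": 0, "wx": 0, "wy": 0, "wz": 0.1, "gripper": 0.5}
    - {"tx": 0, "ty": 0, "tz": 0, "wx": 0, "wy": 0, "wz": 0.2, "gripper": 0.5}
    - {"tx": 0, "ty": 0, "tz": 0, "wx": 0, "wy": 0, "wz": 0.3, "gripper": 0.5}
    - {"tx": 0, "ty": 0, "tz": 0, "wx": 0, "wy": 0, "wz": 0.4, "gripper": 0.5}
    - {"tx": 0, "ty": 0, "tz": 0, "wx": 0, "wy": 0, "wz": 0.45, "gripper": 0.5}

```text
time: 9.12
position: [0.6408, -0.1362, 0.1205]
tool_rot: [2.624, 1.164, 0.885]
ft_force: [7.8, 2.3, -0.4]
grip_width: 0.566
grip_force: 22.0
```

Call:
jog_arm:
  increments:
    - {"tx": 0, "ty": 0, "tz": 0, "wx": 0, "wy": 0, "wz": 0.1, "gripper": 0.5}
    - {"tx": 0, "ty": 0, "tz": 0, "wx": 0, "wy": 0, "wz": 0.2, "gripper": 0.5}
    - {"tx": 0, "ty": 0, "tz": 0, "wx": 0, "wy": 0, "wz": 0.3, "gripper": 0.5}
    - {"tx": 0, "ty": 0, "tz": 0, "wx": 0, "wy": 0, "wz": 0.38, "gripper": 0.5}
    - {"tx": 0, "ty": 0, "tz": 0, "wx": 0, "wy": 0, "wz": 0.38, "gripper": 0.5}

```text
time: 9.53
position: [0.641, -0.1365, 0.1206]
tool_rot: [2.895, 0.672, 0.94]
ft_force: [8.9, 2.0, -1.7]
grip_width: 0.568
grip_force: 22.0
```

Call:
jog_arm:
  increments:
    - {"tx": 0, "ty": 0, "tz": 0, "wx": 0, "wy": 0, "wz": 0, "gripper": 0.5}
    - {"tx": 0, "ty": 0, "tz": 0, "wx": 0, "wy": 0, "wz": 0, "gripper": 1}
    - {"tx": 0, "ty": 0, "tz": 0, "wx": 0, "wy": 0, "wz": 0, "gripper": 1}
    - {"tx": 0, "ty": 0, "tz": 0, "wx": 0, "wy": 0, "wz": 0, "gripper": 1}
    - {"tx": 0, "ty": 0, "tz": 0, "wx": 0, "wy": 0, "wz": 0, "gripper": 1}

```text
time: 9.95
position: [0.6382, -0.1373, 0.1185]
tool_rot: [2.896, 0.675, 0.933]
ft_force: [-0.3, 0.0, -0.2]
grip_width: 0.786
grip_force: 0.0
```

Call:
jog_arm:
  increments:
    - {"tx": 0, "ty": 0, "tz": 0, "wx": 0, "wy": 0, "wz": 0, "gripper": 1}
    - {"tx": 0, "ty": 0, "tz": 0, "wx": 0, "wy": 0, "wz": 0, "gripper": 1}
    - {"tx": 0, "ty": 0, "tz": 0, "wx": 0, "wy": 0, "wz": 0, "gripper": 1}
    - {"tx": 0, "ty": 0, "tz": 0, "wx": 0, "wy": 0, "wz": 0, "gripper": 1}
    - {"tx": 0, "ty": 0, "tz": 0, "wx": 0, "wy": 0, "wz": 0, "gripper": 1}

```text
time: 10.37
position: [0.639, -0.1369, 0.1191]
tool_rot: [2.896, 0.676, 0.935]
ft_force: [0.0, -0.1, -0.2]
grip_width: 0.996
grip_force: 0.0
```

Call:
jog_arm:
  increments:
    - {"tx": 0, "ty": 0, "tz": -15, "wx": 0, "wy": 0, "wz": 0, "gripper": 1}
    - {"tx": 0, "ty": 0, "tz": -35, "wx": 0, "wy": 0, "wz": 0, "gripper": 1}
    - {"tx": 0, "ty": 0, "tz": -60, "wx": 0, "wy": 0, "wz": 0, "gripper": 1}
    - {"tx": 0, "ty": 0, "tz": -80, "wx": 0, "wy": 0, "wz": 0, "gripper": 1}
    - {"tx": 0, "ty": 0, "tz": -90, "wx": 0, "wy": 0, "wz": 0, "gripper": 1}

```text
time: 10.78
position: [0.5885, -0.1475, 0.1961]
tool_rot: [2.893, 0.674, 0.942]
ft_force: [0.8, -0.8, 0.0]
grip_width: 1.0
grip_force: 0.0
```

```bash
python3 -c "
from h import *
look('wr3.png')"
```

```text
10.78 [ 0.5885 -0.1475  0.1961] [-0.63 -0.23  0.95  2.13 -0.2   0.62 -0.63] [ 0.8 -0.8  0. ] [-0.22  0.77 -0.05] 1.0 0.0
(array([-1. , -1.4, 91.9]), array([ 0.002, -0.004,  0.268]))
tool F [0.3 1.1 0.4] M [ 0.13 -0.79  0.  ]
0 [397. 371.] 1 [382. 365.] 2 [371. 354.] 3 [364. 341.] 4 [362. 325.] 5 [366. 310.] 6 [375. 297.] 7 [389. 288.] 8 [405. 284.] 9 [422. 286.] [([239.2, 190.7, 282.2, 232.3], 0.91)]
```

View pics/wr3.png

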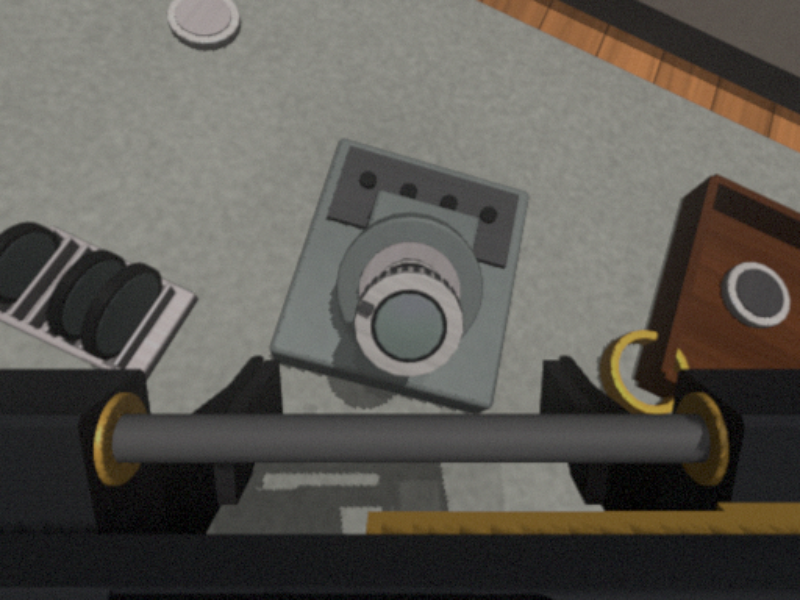

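The rib is at (365,309), matching click 5 (366,310). The gripper is clear of the ring and the filter stand and brass ring in view look undisturbed. Handing in.

```bash
python3 -c "
from bench import ctrl
print(ctrl.close_job())"
```

```text
the job is handed in; nothing more can be done
None
```

I turned the ring anticlockwise to its end stop, then five clicks clockwise, and released it; the last wrist picture shows the rib at the fifth click, and the job is handed in (no verdict was returned).

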